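# Let a squeeze ball out of the dispenser with its lever

### The job

Let the squeeze ball for the next blood donor out of the dispenser: press down the long end of the lever with the fingertips, so that its short end raises the heavy flap, and keep it down until the ball has rolled out into the catch tray. Then ease the lever back up with the fingers so that the flap swings fully shut without slamming, and move clear. Touch nothing but the lever, do not lift it out of its notches, and leave the things round about where they are.

Things in the scene. Friction and masses are not known exactly. Their poses are not given: they have to be found in the camera images.
- dispenser: Ball dispenser fixed to the table, base plate 155 x 440 x 4 mm (own x -51 to +104, y -298 to +142). Origin on the table under the middle of the chute's mouth; z up, the ball rolls out towards -y. Chute: box 72 mm wide, y 0 to +134, top z 130, open above. Lever: along y beside the tray at x = +72, in two notched cheeks at y = -100 (tops z 119). Rubber stop under its pad at y = -266, top z 24
- tray_mid (a point): Middle of the catch tray's floor, at (0, -110, 20) mm in the dispenser's frame. The tray is 90 mm wide, runs from y = 0 to -215 mm, has walls up to z 54 mm, and its floor falls from z 36 mm at the mouth to 6 mm at the far end, where the ball comes to rest
- flap (a joint): Angle of the heavy steel flap (about 1.4 kg, 74 mm wide, 58 mm high) that shuts the chute's mouth: 0 = hanging shut, grows as its lower edge swings out and up over the tray. Its weight shuts it. The lever lifts it by a steel roller (20 mm across) on a crank at its side; with the lever down on its stop it reads about 1.0. The ball gets out from about 0.85, so press right down
- flap_edge (a point): Middle of the flap's lower edge
- lever: Loose lever: aluminium bar 20 x 10 x 240 mm with a cross pin resting in the open notches of the cheeks. Origin on the pin's axis, 104 mm above the table; axes parallel to the dispenser's at rest. Short arm (70 mm, +y) rests under the flap's roller; long arm (-y) slopes up 18 degrees at rest and carries the pad. Pressing takes about 1 to 6 N at the pad, much more at the stop
- lever_pad (a point): Centre of the top of the black press pad (40 mm wide, 44 mm along the lever, 8 mm thick) at the lever's long end, 180 mm from the pin; about 168 mm above the table at rest, about 37 mm when down on the stop (the lever then slopes down about 23 degrees). On the way it shifts less than 15 mm sideways, so a straight vertical press stays on it
- ball: The white foam squeeze ball, 49 mm across, 35 g; lies in the chute behind the flap at the start. The body's origin turns with it
- ball_center (a point): Centre of the ball
- small_bottle: Bystander: white bottle, 30 mm across, 55 mm high; origin under its centre
- swabs: Bystander: stack of white gauze swabs 46 x 60 x 28 mm; origin under its centre
Things that resemble listed ones, but are neither listed nor needed, are in the scene too. Leave any pink or red look-alike of the ball alone.

How it is judged (in metres and radians):
On the way, in this order (a step that is already met when the one before it is completed fails the run):
1. the flap has been raised by at least 0.65 rad (value of joint flap above 0.65 rad).
2. the ball has rolled out into the catch tray (y of ball_center in the frame of dispenser between -0.215 and -0.09 m and x of ball_center in the frame of dispenser between -0.045 and 0.045 m and z of ball_center in the frame of dispenser below 0.055 m), for 0.1 s.
3. the flap is shut again (value of joint flap below 0.06 rad), for 0.2 s.
At the end, for the whole second after the job is handed in: The ball lies still (under 0.04 m/s) inside the catch tray, the flap is shut (under 0.06 rad), and the lever is back at rest: pin in its notches (within 6 mm of its height), pad more than 150 mm above the table (all of step 2 and linear speed of ball below 0.04 m/s and value of joint flap below 0.06 rad and z of lever_pad in the frame of dispenser above 0.15 m and z of lever in the frame of dispenser between 0.0983792 and 0.110379 m); the robot touches nothing.
It fails at once if the flap falls shut faster than 4 rad/s (slams) (velocity of joint flap below -4 rad/s).
It fails at once if the lever is lifted out of its notches (pin more than 8 mm above its seat) (z of lever in the frame of dispenser above 0.112379 m).
It fails at once if the robot presses on the dispenser, its flap or its tray (over 2 N) (contact force between any of the fingers, the arm and dispenser above 2 N).
It fails at once if the robot touches the ball (contact force between any of the fingers, the arm and ball above 0.3 N).
It fails at once if a bystander is moved by more than 15 mm (distance of any of small_bottle, swabs from where it was at the start of the episode above 0.015 m).
It also fails if it takes over 32 s, if anything falls off the work surface, if the arm or the gripper's body presses on something with over 40 N, if the wrist force passes 120 N, or if a joint passes its speed limit or range.

### The arm

A 6-joint arm with a two-finger parallel gripper is mounted at the origin on the work surface; the furniture and walls round the work are solid. World frame = base frame: x ahead of the robot, y to its left, z up, the work surface at z = 0. Lengths are in m, angles in degrees, forces in N, time in s.
With the tool pointing down it reaches from about 0.4 to 0.825 m from the base axis. Payload 7 kg.
Tool frame: the origin (TCP) lies at the very end of the fingers, on their centre line; the grasp point (between the pads) lies 19 mm behind it (ctrl.pinch_z is the distance from the TCP to the grasp point, in m); z points along the fingers, x is the direction in which the jaws open and shut, and the axes are right-handed (so a half turn about z gives the same grasp; the last joint's range is limited). The gripper opens to 88 mm and grips with 3 to 60 N. Pads are 19 mm wide; open, the fingers measure 130 mm over their backs; the gripper's body (78 mm by 193 mm) begins 47 mm behind the grasp point.
Start: joints at [-51.331, 20.546, 0.682, 0, -70.136, -16.507], TCP at [0.255, -0.625, 0.227] pointing down, gripper open.
Joint ranges: [-176.03, 176.03], [-82.01, 121.73], [-58.28, 71.71], [-173.87, 95.51], [-174.79, -0.11], [-173.66, 173.66]. Speed limits (degrees/s): [136.94, 136.94, 172.46, 180, 180, 180].

### API

Orientations are given as [roll, pitch, yaw] about the fixed x, y, z axes, in that order (R = Rz(yaw) Ry(pitch) Rx(roll)).
In Python, from plant import ctrl gives the robot as it stands.
- The arm moves only by the tool carry_out, never from a script. Its argument "increments" is a list of rows, each a list of 7 numbers: the turn, a rotation vector about the world's x, y, z in degrees, then the shift along the world's x, y, z in mm, then the closure, from 0 (fully open) to 1 (shut). In form: [[ax, ay, az, dx, dy, dz, grip], ...]. A call has 1 to 20 rows; each row is the pose to reach, as a shift and turn from the pose commanded when the call began; what a row does not reach only later rows make up. A row lasts 1/8 s, in which the tool goes at most 62.5 mm and 10.7 degrees, less where a joint would pass 70% of its speed; a pose out of reach is approached as far as the arm can. A call with a gripper value outside its range is refused whole. The fingers move at their own pace and stop on an object; the grip force is fixed at half the most. Time passes only in rows, so rows that repeat a pose let the fingers close. It gives the time, the measured TCP pose, the force and the opening at its end, in the units of the state.
- ctrl.get_obs(): the state, without advancing time (a new reading comes with each control period).
- ctrl.snapshot(name): name is "scene" or "top" or "wrist"; returns a dict with "pixels" (400x640x3 uint8, blue, green, red), "intrinsics" (3x3 intrinsics, pixels), "rvec" (rotation vector, rad) and "tvec" (3), from world to camera coordinates, as OpenCV has them; the wrist camera has in their place "hand_eye" (4x4, takes a point from camera to tool coordinates, whose origin is the TCP and whose axes are the tool frame's). Camera axes: x right, y down, z forward; pixel columns grow to the right and rows downward; lengths in m; the calibration is good to about 2 mm. A picture is of the moment at which its call begins: read the wrist's pose just before it. There is no depth.
- ctrl.close_job(): hands the job in, once; it reports no verdict.
Trained networks look in a picture, given as the dict that the camera call returned (one of the last four; its "shot" number tells which), for a name from the list of things; names that differ only in an ending like _2 or _b are one class to them, and where a whole thing is asked for, a point or a joint stands for the part that bears it (a point fixed in the world has none). Each returns a list of dicts, best first, with "confidence" (0 to 1); they miss things now and then, are a little off and sometimes report something else, mostly with a low value. They report only what shows in the picture. A call takes as long as a camera call. They do not tell look-alikes from the thing itself.
- ctrl.search_frame(picture, label): "centre" ([x, y, z] in m, in world coordinates, good to about 4 mm: the middle of the surface that is visible of it).
- ctrl.outline_of(picture, label): "pixels" (400x640 bool, what is visible of it).
The state is a dict: "clock": time; "joint_pos": joint angles; "qvel": joint speeds; "tau": joint torques, N m; "tool_pos": TCP position; "orientation": TCP orientation; "force": force on the tool from outside, world axes, zero at the start; "moment": the same for the moment, N m; "opening": finger opening in m.
Only numpy, scipy, OpenCV 4.12 (cv2) and the standard library are available. Lean on these libraries where they do the work, as an engineer would, in place of code of your own. Each camera call takes 0.05 s, during which the arm holds its last target. There are 200 camera calls.

## Working session

There is one attempt and no reset: what is moved stays moved. The work goes in short steps, Python scripts to look and compute and a tool call to move; the robot and the scene stay as the last step left them, time stands still between calls to the robot, and variables do not carry over. Pictures are saved under pics/ and viewed, about 8 in all and at most 12, crops included, and the job is handed in when it is done.

Besides the shell and the picture viewer there is one more tool, called as a command line: name --pt "numbers of a row" for each row, then --argument value for the rest. carry_out: Moves the arm, as the interface text tells. Its arguments: {"type":"object","properties":{"increments":{"type":"array"}},"required":["increments"]}

```bash
mkdir -p pics
cat > h.py <<'E'
import numpy as np,cv2
from plant import ctrl
def P(s): 
    R=cv2.Rodrigues(np.array(s["rvec"],float))[0]; return np.array(s["intrinsics"])@np.c_[R,np.array(s["tvec"]).reshape(3,1)]
def proj(s,X):
    return cv2.projectPoints(np.array(X,float).reshape(-1,3),np.array(s["rvec"],float),np.array(s["tvec"],float),np.array(s["intrinsics"],float),None)[0][:,0]
E
python3 - <<'E'
from h import *
o=ctrl.get_obs();print(o["clock"],o["tool_pos"],o["orientation"],o["force"])
for n in("scene","top"):
    s=ctrl.snapshot(n);cv2.imwrite(f"pics/{n}0.png",s["pixels"])
    for l in("dispenser","lever","lever_pad","flap","ball","small_bottle","swabs"):
        print(n,l,[(np.round(d["centre"],3).tolist(),round(d["confidence"],2),proj(s,d["centre"])[0].round().tolist()) for d in ctrl.search_frame(s,l)[:3]])
print(ctrl.get_obs()["clock"])
E
```

```text
0.0 [ 0.25440867 -0.62469476  0.22563334] [-1.79991603e+02 -9.38393292e-02  1.12155799e+02] [-0.40454807 -0.59527249  0.00184996]
scene dispenser [([0.411, 0.134, 0.048], 0.93, [310.0, 243.0])]
scene lever [([0.515, -0.062, 0.136], 0.59, [337.0, 171.0])]
scene lever_pad [([0.522, -0.058, 0.131], 0.67, [334.0, 172.0])]
scene flap [([0.452, 0.113, 0.11], 0.9, [305.0, 212.0]), ([0.434, 0.146, 0.093], 0.63, [300.0, 226.0])]
scene ball [([0.277, 0.245, 0.04], 0.77, [313.0, 296.0]), ([0.396, 0.328, 0.034], 0.7, [249.0, 288.0]), ([0.433, 0.145, 0.092], 0.56, [300.0, 226.0])]
scene small_bottle [([0.488, 0.326, 0.037], 0.64, [227.0, 265.0]), ([0.518, -0.062, 0.134], 0.29, [336.0, 171.0])]
scene swabs [([0.495, -0.219, 0.025], 0.52, [376.0, 189.0])]
top dispenser [([0.454, 0.047, 0.02], 0.72, [322.0, 196.0])]
top lever [([0.522, -0.073, 0.141], 0.65, [374.0, 160.0]), ([0.448, 0.045, 0.02], 0.47, [323.0, 198.0]), ([0.505, -0.23, 0.03], 0.25, [427.0, 176.0])]
top lever_pad [([0.521, -0.076, 0.141], 0.89, [375.0, 161.0])]
top flap [([0.475, 0.091, 0.106], 0.94, [304.0, 182.0])]
top ball [([0.422, 0.138, 0.088], 0.72, [285.0, 204.0]), ([0.412, 0.318, 0.044], 0.6, [217.0, 210.0]), ([0.291, 0.234, 0.04], 0.56, [248.0, 258.0])]
top small_bottle [([0.497, 0.314, 0.047], 0.51, [219.0, 177.0])]
top swabs [([0.506, -0.232, 0.029], 0.83, [428.0, 176.0])]
0.8
```

View pics/scene0.png

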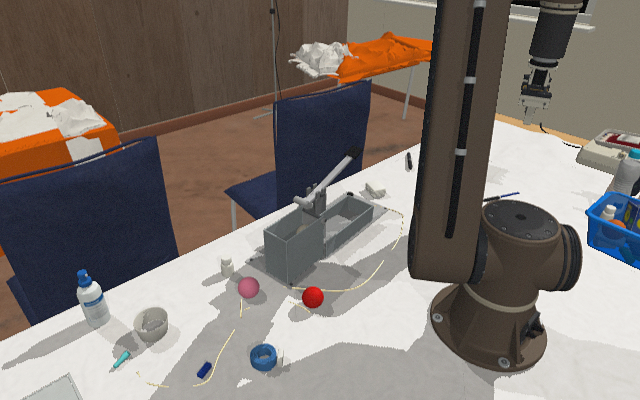

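View pics/top0.png

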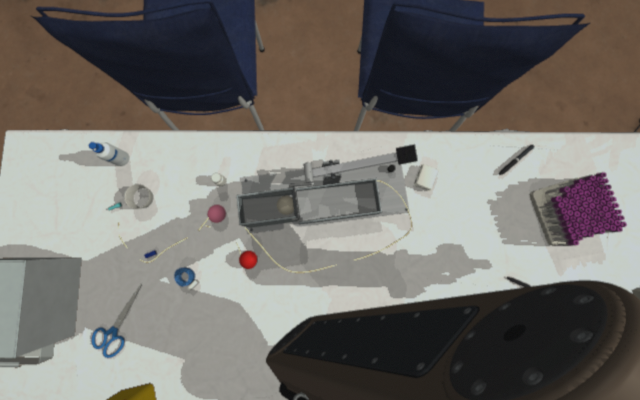

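The scene view shows the pad at (353,153). In the top view the pad is at (405,154), and the white ball is in the chute at about (285,204). The pink ball (217,213) and red ball (248,259) are decoys lying outside. Next I'll enlarge both pads.

Run:
```python
import cv2,numpy as np
a=cv2.imread("pics/scene0.png")[140:300,250:410];b=cv2.imread("pics/top0.png")[135:235,230:440]
a=cv2.resize(a,None,fx=2.4,fy=2.4,interpolation=2);b=cv2.resize(b,None,fx=3.8,fy=3.8,interpolation=2)
cv2.imwrite("pics/c1.png",cv2.resize(cv2.imread("pics/top0.png")[135:235,230:440],(798,380),interpolation=2));cv2.imwrite("pics/c2.png",cv2.resize(cv2.imread("pics/scene0.png")[140:290,250:400],(600,600),interpolation=2))
from h import *
for n,(u0,u1,v0,v1) in {"scene":(340,365,143,165),"top":(390,422,140,168)}.items():
    im=cv2.imread(f"pics/{n}0.png").max(2)[v0:v1,u0:u1]
    print(n);print("\n".join(" ".join(f"{x:3d}" for x in r) for r in im))
```

```text
scene
 54  49  55  56  51  54  48  51  52  52  54  46  52  50  50  46  53  50  54  50  50  61  51  52  56
 56  49  52  54  48  48  45  48  55  52  50  56  53  54  51  50  49  50  53  52  53  55  51  57  59
 54  53  54  53  50  45  54  56  55  55  49  56  40  41  42  47  51  48  48  53  59  56  53  52  74
 55  46  58  53  51  54  52  57  56  55  55  37  25  32  36  46  38  55  51  54  54  53  54  53  96
 52  56  51  49  56  50  52  56  49  53  38  35  35  38  38  34  26  44  40  39  58  58  54  53 104
 55  52  54  53  50  53  54  57  59  44  34  36  38  36  32  41  29  37  36  35  43  42  39  56 124
 49  50  54  58  45  46  48  55  45  32  32  36  36  35  26  35  35  37  33  38  30  41  30  59 124
 54  57  50  51  55  55  51  41  38  32  31  41  31  37  35  39  39  39  36  31  34  28  25  59 112
 61  55  54  55  54  55  39  35  35  33  33  34  27  30  25  38  33  30  40  34  31  31  51  85 115
 53  50  54  55  49  39  39  37  32  37  34  34  35  31  32  37  35  35  35  32  35  45  54  95 109
 59  51  58  57  34  34  35  35  34  32  39  35  36  37  35  41  33  35  35  26  48  62  58  9
[... 3993 characters left out ...]
  71  86 101 113 141 161 167 172 178 191 204 207 206 202 199
123 130 131 132 134 136 138 127  76  40  42  56  70  85 100 113 140 162 168 174 179 191 203 204 204 205 206 207 208 205 199 197
107  99 100 109 125 136 142 137 111  80  97 137 162 168 174 178 191 202 204 204 203 203 204 205 206 206 205 206 207 201 190 173
 64  48  51  67  94 124 143 144 137 125 134 169 199 204 204 205 207 207 207 204 194 179 177 179 187 195 183 188 194 180 169 137
 35  34  34  41  67 111 143 146 145 144 147 167 198 207 207 208 207 208 205 194 169 153 152 153 161 169 158 162 166 147 135 112
 33  33  33  34  55 102 141 146 146 146 147 162 191 206 208 208 208 207 198 172 152 149 150 150 151 154 153 153 150 135 115 111
```

View pics/c1.png

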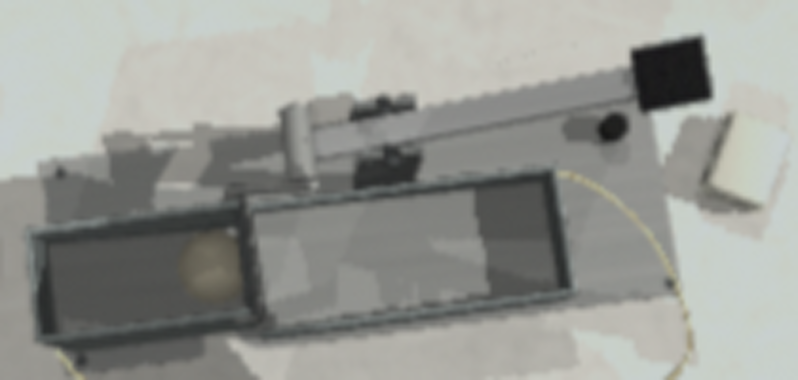

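View pics/c2.png

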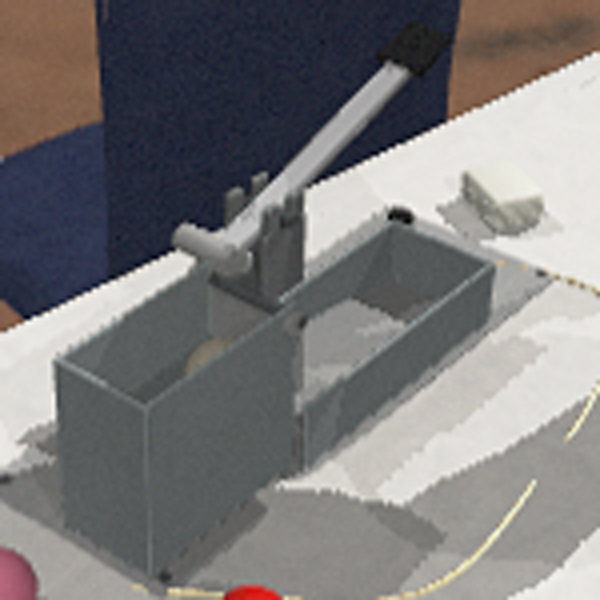

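The crops show the pad at top (406.5,154) and scene (354,152.5). The stop, chute and tray corners are clear. I'll fit the dispenser's pose to them.

Run:
```python
from h import *
from scipy.optimize import least_squares as LS
S={n:ctrl.snapshot(n) for n in("scene","top")}
pad=[72,-268,168]
T=[([36,134,130],32,232),([-36,134,130],42,342),([45,-215,54],556,170),([-45,-215,54],571,292),(pad,671,73),([72,-266,24],612,128),([-51,-298,4],680,297)]
C=[([36,134,130],57,362),([-36,134,130],150,407),([-45,-215,54],495,265),([45,-215,54],398,222),(pad,416,50)]
D=[("top",X,230+(u+.5)/3.8-.5,135+(v+.5)/3.8-.5) for X,u,v in T]+[("scene",X,250+(u+.5)/4-.5,140+(v+.5)/4-.5) for X,u,v in C]
def W(p,X):
    c,s=np.cos(p[2]),np.sin(p[2]); x,y,z=np.array(X)/1e3
    return np.array([p[0]+c*x-s*y,p[1]+s*x+c*y,z+p[3]])
def r(p): return np.concatenate([proj(S[n],W(p,X))[0]-(u,v) for n,X,u,v in D])
f=LS(r,[.44,.05,-.1,0],loss="soft_l1");p=f.x
print(p[:2],np.degrees(p[2]),p[3]);print(r(p).reshape(-1,2).round(1).tolist())
A=np.array([[*D[4][2:]],[*D[-1][2:]]])
X=cv2.triangulatePoints(P(S["top"]),P(S["scene"]),A[0].reshape(2,1),A[1].reshape(2,1));print("tri pad",(X[:3]/X[3]).ravel())
print("model pad",W(p,pad),"pad down",W(p,[72,-262,37]),"pin",W(p,[72,-100,104]),"tray corner",W(p,[45,-215,54]))
o=ctrl.get_obs();print(o["clock"],o["tool_pos"],o["orientation"])
```

```text
[0.42165984 0.11282843] 7.9354995187919934 -0.0020540834512534235
[[-1.6, -0.5], [-1.0, 0.8], [0.8, -1.4], [2.3, 1.0], [0.1, 0.4], [1.4, -0.6], [1.1, -0.5], [-0.5, 0.5], [-0.4, 2.1], [1.0, 0.5], [-0.7, 0.2], [-0.1, -0.7]]
tri pad [ 0.53121363 -0.14376306  0.1628513 ]
model pad [ 0.52996998 -0.14266504  0.16594592] pad down [ 0.52914163 -0.13672249  0.03494592] pin [0.5067762  0.02372621 0.10194592] tray corner [ 0.49591144 -0.09390013  0.05194592]
0.9 [ 0.2545966  -0.62513268  0.22659271] [1.79997938e+02 3.52668500e-03 1.12160215e+02]
```

The fit gives the dispenser at (0.422, 0.113) with a yaw of 7.9°. The triangulated pad and the model agree to within 3 mm. I'll move over the pad with the fingers shut and tool x along the dispenser's x.

carry_out --pt "0 0 6 23 40 0 1" --pt "0 0 12 46 80 0 1" --pt "0 0 19 69 120 0 1" --pt "0 0 25 92 160 0 1" --pt "0 0 32 115 199 0 1" --pt "0 0 38 138 239 0 1" --pt "0 0 44 161 279 0 1" --pt "0 0 51 184 319 0 1" --pt "0 0 57 207 359 0 1" --pt "0 0 63 230 398 0 1" --pt "0 0 70 253 438 0 1" --pt "0 0 76 276 478 0 1" --pt "0 0 76 276 478 -10 1" --pt "0 0 76 276 478 -20 1" --pt "0 0 76 276 478 -20 1"

```text
clock: 2.78
tool_pos: [0.5294, -0.1478, 0.2055]
orientation: [180.0, -0.1, -171.9]
force: [0.4, -0.8, -0.4]
opening: 0.001
```

Run:
```python
from h import *
o=ctrl.get_obs();print(o["clock"],o["tool_pos"],o["orientation"],o["force"],o["opening"],np.round(o["joint_pos"],1))
a=ctrl.snapshot("scene")["pixels"][90:240,240:400];b=ctrl.snapshot("top")["pixels"][120:220,300:460]
cv2.imwrite("pics/v1.png",np.hstack([cv2.resize(a,(400,375)),cv2.resize(b,(400,375))]))
```

```text
2.775 [ 0.52944837 -0.1478219   0.20549025] [ 1.79982076e+02 -1.20505376e-01 -1.71926502e+02] [ 0.3696523  -0.75166697 -0.36047612] 0.0009670304889306809 [  4.8   9.7 -16.9  -0.  -63.4   3.3]
```

View pics/v1.png

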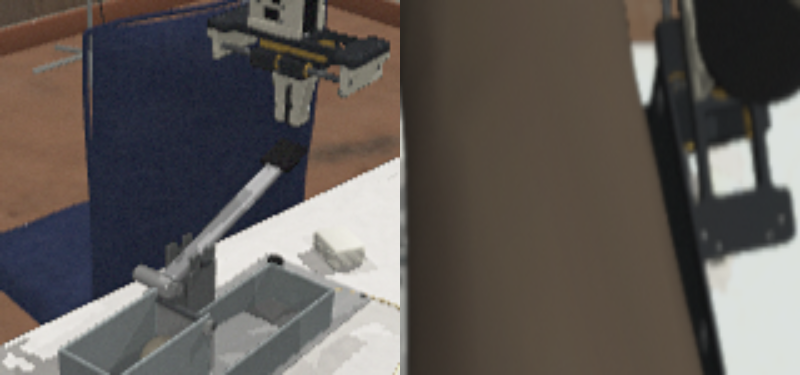

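In the left half (the scene view), the shut fingers are at about (292,105), directly above the pad at (283,155). Now pressing down.

carry_out --pt "0 0 0 1 0 -10 1" --pt "0 0 0 1 0 -20 1" --pt "0 0 0 1 0 -28 1" --pt "0 0 0 1 0 -34 1" --pt "0 0 0 1 0 -40 1" --pt "0 0 0 1 0 -46 1" --pt "0 0 0 1 0 -52 1" --pt "0 0 0 1 0 -58 1" --pt "0 0 0 1 0 -64 1" --pt "0 0 0 1 0 -70 1" --pt "0 0 0 1 0 -70 1"

```text
clock: 4.25
tool_pos: [0.5314, -0.147, 0.136]
orientation: [180.0, -0.0, -171.8]
force: [0.4, 0.1, 1.3]
opening: 0.0004
```

carry_out --pt "0 0 0 0 0 -7 1" --pt "0 0 0 0 0 -14 1" --pt "0 0 0 0 0 -21 1" --pt "0 0 0 0 0 -28 1" --pt "0 0 0 0 0 -35 1" --pt "0 0 0 0 0 -42 1" --pt "0 0 0 0 0 -49 1" --pt "0 0 0 0 0 -56 1" --pt "0 0 0 0 0 -63 1" --pt "0 0 0 0 0 -70 1" --pt "0 0 0 0 0 -77 1" --pt "0 0 0 0 0 -84 1" --pt "0 0 0 0 0 -89 1" --pt "0 0 0 0 0 -89 1"

```text
clock: 6.0
tool_pos: [0.5313, -0.1473, 0.047]
orientation: [-180.0, -0.0, -171.8]
force: [0.6, -0.5, 3.1]
opening: 0.0005
```

Run:
```python
from h import *
o=ctrl.get_obs();print(o["clock"],o["tool_pos"],o["force"])
s=ctrl.snapshot("scene");a=s["pixels"][110:280,240:410]
for l in("ball","flap"): print(l,[(np.round(d["centre"],3).tolist(),round(d["confidence"],2),proj(s,d["centre"])[0].round().tolist()) for d in ctrl.search_frame(s,l)[:4]])
b=ctrl.snapshot("wrist")["pixels"]
cv2.imwrite("pics/v2.png",np.hstack([cv2.resize(a,(400,400),interpolation=2),cv2.resize(b,(400,400))]))
```

```text
6.0 [ 0.53133399 -0.14726118  0.04702234] [ 0.5930216  -0.47634198  3.09021594]
ball [([0.281, 0.246, 0.038], 0.95, [311.0, 296.0]), ([0.442, -0.041, 0.047], 0.62, [349.0, 211.0]), ([0.395, 0.33, 0.037], 0.57, [248.0, 287.0])]
flap [([0.466, 0.098, 0.125], 0.75, [306.0, 202.0])]
```

View pics/v2.png

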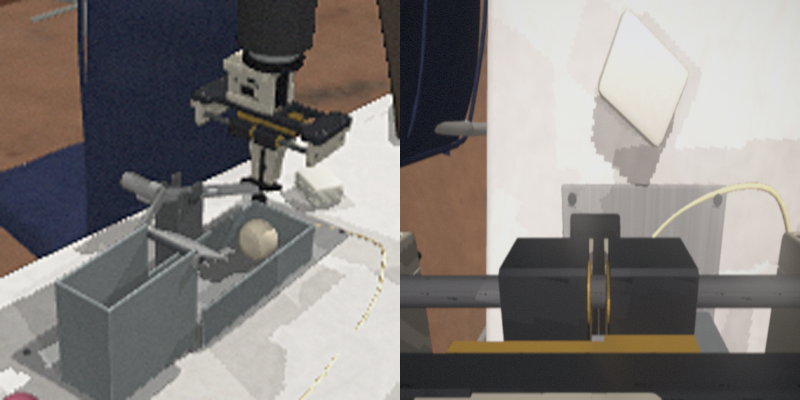

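The left half shows the flap raised and the white ball already in the tray at (258,238). I'll hold until it settles.

carry_out --pt "0 0 0 0 0 -2 1" --pt "0 0 0 0 0 -2 1" --pt "0 0 0 0 0 -2 1" --pt "0 0 0 0 0 -2 1" --pt "0 0 0 0 0 -2 1" --pt "0 0 0 0 0 -2 1" --pt "0 0 0 0 0 -2 1" --pt "0 0 0 0 0 -2 1"

```text
clock: 7.2
tool_pos: [0.5316, -0.1471, 0.0456]
orientation: [180.0, 0.0, -171.8]
force: [0.0, 0.2, 2.3]
opening: 0.0001
```

```bash
cat > ball.py <<'E'
from h import *
o=ctrl.get_obs();print(o["clock"],o["tool_pos"],o["force"])
c,s_=np.cos(np.radians(7.94)),np.sin(np.radians(7.94))
for i in range(2):
    s=ctrl.snapshot("scene")
    for l in("ball","flap","lever"):
        for d in ctrl.search_frame(s,l)[:4]:
            x,y,z=np.array(d["centre"])-[.4217,.1128,0]
            print(l,np.round([c*x+s_*y,-s_*x+c*y,z],3),round(d["confidence"],2),proj(s,d["centre"])[0].round(1).tolist())
E
python3 ball.py
```

```text
7.2 [ 0.53162899 -0.14710328  0.04557911] [0.04649244 0.16793784 2.28111032]
ball [-0.12   0.151  0.04 ] 0.85 [311.3, 295.2]
ball [ 0.001 -0.176  0.046] 0.79 [352.8, 208.0]
ball [0.006 0.217 0.031] 0.69 [248.5, 288.2]
flap [ 0.04  -0.021  0.126] 0.62 [306.5, 202.2]
lever [ 0.067 -0.182  0.071] 0.54 [335.9, 191.6]
lever [-0.01   0.028  0.053] 0.2 [309.2, 242.5]
ball [-0.124  0.148  0.038] 0.85 [313.1, 295.9]
ball [0.006 0.218 0.034] 0.66 [247.9, 287.5]
flap [ 0.042 -0.021  0.126] 0.85 [306.0, 201.9]
lever [ 0.069 -0.182  0.075] 0.69 [335.4, 190.4]
```

The ball is at dispenser (0.00, -0.18), at the tray's far end. Easing the lever up.

carry_out --pt "0 0 0 0 0 3 1" --pt "0 0 0 0 0 8 1" --pt "0 0 0 0 0 13 1" --pt "0 0 0 0 0 18 1" --pt "0 0 0 0 0 23 1" --pt "0 0 0 0 0 28 1" --pt "0 0 0 0 0 33 1" --pt "0 0 0 0 0 38 1" --pt "0 0 0 0 0 43 1" --pt "0 0 0 0 0 48 1" --pt "0 0 0 0 0 53 1" --pt "0 0 0 0 0 58 1" --pt "0 0 0 0 0 63 1" --pt "0 0 0 0 0 68 1" --pt "0 0 0 0 0 73 1" --pt "0 0 0 0 0 78 1" --pt "0 0 0 0 0 82 1" --pt "0 0 0 0 0 86 1" --pt "0 0 0 0 0 90 1" --pt "0 0 0 0 0 94 1"

```text
clock: 10.1
tool_pos: [0.5315, -0.1471, 0.1397]
orientation: [180.0, -0.0, -171.8]
force: [-0.1, 1.9, 1.3]
opening: 0.0005
```

carry_out --pt "0 0 0 0 0 4 1" --pt "0 0 0 0 0 8 1" --pt "0 0 0 0 0 12 1" --pt "0 0 0 0 0 15 1" --pt "0 0 0 0 0 18 1" --pt "0 0 0 0 0 21 1" --pt "0 0 0 0 0 24 1" --pt "0 0 0 0 0 27 1" --pt "0 0 0 0 0 30 1" --pt "0 0 0 0 0 34 1" --pt "0 0 0 0 0 40 1" --pt "0 0 0 0 0 50 1" --pt "0 0 0 0 0 70 1" --pt "0 0 0 0 0 95 1" --pt "0 0 0 0 0 100 1" --pt "0 0 0 0 0 100 1"

```text
clock: 12.1
tool_pos: [0.5316, -0.147, 0.2398]
orientation: [180.0, 0.0, -171.8]
force: [0.2, 1.1, -0.7]
opening: 0.0006
```

```bash
python3 ball.py
python3 - <<'E'
from h import *
a=ctrl.snapshot("scene")["pixels"][110:280,240:410]
cv2.imwrite("pics/v3.png",cv2.resize(a,(600,600),interpolation=2))
E
```

```text
12.1 [ 0.53159236 -0.14704333  0.23976572] [ 0.19496831  1.08443523 -0.66679564]
ball [0.007 0.219 0.034] 0.83 [247.4, 287.5]
ball [-0.118  0.15   0.038] 0.8 [310.9, 295.2]
flap [ 0.028 -0.003  0.108] 0.62 [305.6, 213.2]
flap [-0.01   0.031  0.052] 0.41 [308.4, 243.3]
lever [ 0.072 -0.188  0.139] 0.85 [336.4, 169.6]
ball [0.008 0.216 0.032] 0.92 [248.3, 287.1]
ball [-0.121  0.147  0.038] 0.85 [312.6, 295.3]
ball [ 0.002 -0.176  0.047] 0.65 [352.6, 207.6]
ball [ 0.073 -0.188  0.137] 0.41 [336.1, 170.1]
flap [ 0.005 -0.176  0.05 ] 0.7 [351.8, 206.1]
flap [ 0.029 -0.003  0.108] 0.56 [305.3, 212.8]
lever [ 0.071 -0.186  0.135] 0.61 [336.3, 171.2]
```

View pics/v3.png

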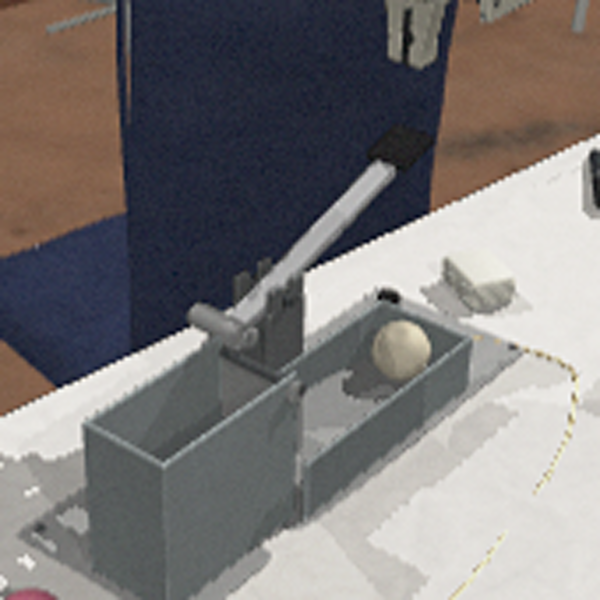

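The lever is back: the pad is at scene pixel (354,151), against (354,152) at the start. The flap is shut, the ball is at the far end of the tray, and the fingers are about 70 mm above the pad.

```bash
python3 -c "
from plant import ctrl
print(ctrl.close_job(), ctrl.get_obs()['clock'])"
```

```text
the job is handed in; nothing more can be done
the job is handed in; nothing more can be done
```

The squeeze ball is out in the catch tray, the flap is shut again, and I handed the job in at about 12 s of the 32 s allowed. I pressed the lever pad straight down with the shut fingers until the ball rolled out. Then I eased the lever up at about 24–40 mm/s and moved clear.

**Last checks before handing in:**
- **Ball:** it read (0.00, -0.18) m in the dispenser's frame before and after the release, at the far end of the tray.
- **Flap:** the camera picture showed it shut. I did not measure its angle or its closing speed directly.
- **Lever:** the pad was back within about 1 px of its starting place in the picture, and the pin looked seated in its notches.
- **Robot:** the fingers were about 70 mm above the pad. The vertical force I read at the end of each press and release move was at most 3.1 N.
- **Bystanders:** the swabs looked unmoved. I did not re-check the small bottle, but the arm never went near it.

**Disagreements:**
- The detection network missed the ball in some frames and once called it the flap. It also reported the pink and red look-alikes as balls. I went by the pictures in those cases.
- The reading of 2–3 N at the bottom suggests the lever stopped just short of its rubber stop, but the flap still opened far enough for the ball to get out.

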